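Flip up the loupe and pass the module

TASK

Inspection of the module on the sloping stand is finished: flip the magnifier up by its orange handle until it snaps over to its raised stop, and leave it up. Then lift the module straight out of its cradle and set it down gently, not dropped, flat and right way up on the floor of the blue tray. Leave everything else where it is.

Things in the scene. Friction and masses are not known exactly. Their poses are not given: they have to be found in the camera images.
- loupe (a joint): Angle of the magnifier (glass in a black ring 104 mm wide, 12 thick; orange handle; 0.16 kg). 0 = lowered over the module, parallel to the slope, 14 mm above it; 2.62 rad = raised stop, leaning away from the robot. An over-centre spring holds it at both: let go below the snap point (about 1.4) it falls back, beyond it springs on to 2.62. It resists with 3 N at the handle at 0, none at the snap point.
- loupe_handle (a point): Grip point in the orange handle, 167 mm from the hinge axis, moving with the magnifier. The blade is 12 mm thick (along the hinge axis), 24 mm deep (square to the flap) and reaches 20 mm further out and 30 mm inwards. Pinched across the 12 mm from above or tilted like the slope it can pivot in the fingers as the flap turns. At joint 0: x up the slope to the hinge, y along the axis, z square to the slope.
- loupe_hinge (a point): Middle of the hinge axis at the slope's high end, 154 mm above the table; axis level, along the stand's y. At joint angle q the handle point is offset from here, in the stand's frame, by 167 mm x (cos(205 deg - q), 0, sin(205 deg - q)): it swings up from the robot side and over, away from the robot. Hinge posts 75 mm high off the plate, 49 to 59 mm either side.
- stand: Fixed inspection stand, 190 x 130 mm, carrying a plate that slopes up along +x at 25 deg (low edge towards the robot). Origin at table level under the plate's middle; x level towards the high end, y left, z up. The plate carries the module's cradle: pedestal, low-end lip (26 mm high) and four corner guides.
- cradle (a point): Middle of the pedestal's top (12 mm off the plate, 34 mm wide) where the module's underside rests; axes as the stand's. The corner guides, 44 mm high off the plate, clear the module's long sides by 3 mm and leave a 50 mm gap for fingers in the middle of each. They stand square to the slope, so fingers go in and the module comes out square to it: tool tilted 25 deg, body leaning to the robot.
- module: The finished electronic module: black block with a green circuit face on top and a brass strip at one end, 110 x 50 x 34 mm, 0.17 to 0.34 kg. Origin at the centre of its underside; x along its 110 mm length, y across its 50 mm width, z out of its green face. It starts in the cradle, length up the slope (so pitch -25 deg), green face up.
- tray_blue: Blue open tray, fixed, 190 x 140 mm and 24 mm high, walls and floor 5 mm thick; origin at the centre of its underside, x along its 190 mm, z up. Empty. The module belongs on its floor.
- tray_red: Red open tray, fixed, same size, with a rejected module in it. Not to be used. The two trays stand left and right of the stand, in either order.
- reject_module: Rejected module, like the other, lying in the red tray. Leave alone. Origin at the centre of its underside.
- mouse: White computer mouse, 105 x 60 x 32 mm, behind on the table. Leave alone.
- screwdriver: Screwdriver with a red handle lying on the table. Leave alone.
- cleaner: Small bottle of lens cleaner, 48 mm across, 110 mm high, on the table. Leave alone.
Mind the look-alikes: they are no part of the job. Of the things shaped like the tray_blue, the blue one is meant.

How it is judged:
On the way, in this order (a step that is already met when the one before it is completed fails the run):
1. the magnifier has sprung to its raised stop (value of joint loupe above 2.45 rad), for 0.2 s.
2. the module is lifted out of the cradle, the magnifier still raised (value of joint loupe above 2.45 rad and distance between module and cradle above 0.06 m), for 0.1 s.
At the end, for the whole second after the job is handed in: The magnifier is at its raised stop (joint above 2.45 rad), and the module lies at rest inside the blue tray, flat on its floor (underside within 4 mm of the floor, within 0.1 rad of level), green face up (value of joint loupe above 2.45 rad and x of module in the frame of tray_blue between -0.09 and 0.09 m and y of module in the frame of tray_blue between -0.065 and 0.065 m and z of module in the frame of tray_blue below 0.009 m and angle between module's own z axis and vertical below 0.1 rad and linear speed of module below 0.02 m/s); the robot touches nothing.
It fails at once if the module is dropped or thrown: it moves faster than 0.7 m/s (a fall of about 25 mm) while no finger touches it (contact force between module and the fingers below 0.02 N and linear speed of module above 0.7 m/s).
It fails at once if the rejected module is shifted by more than 30 mm (distance of reject_module from where it was at the start of the episode above 0.03 m).
It fails at once if the mouse is shifted by more than 30 mm (distance of mouse from where it was at the start of the episode above 0.03 m).
It fails at once if the screwdriver is shifted by more than 30 mm (distance of screwdriver from where it was at the start of the episode above 0.03 m).
It fails at once if the bottle is shifted by more than 30 mm (distance of cleaner from where it was at the start of the episode above 0.03 m).
It also fails if it takes over 56 s, if anything falls off the work surface, if the arm or the gripper's body presses on something with over 40 N, if the wrist force passes 120 N, or if a joint passes its speed limit or range.

ROBOT

A 6-joint arm with a two-finger parallel gripper is mounted at the origin on the work surface. World frame = base frame: x ahead of the robot, y to its left, z up, the work surface at z = 0. Lengths are in m, angles in rad, forces in N, time in s.
With the tool pointing down it reaches from about 0.35 to 0.975 m from the base axis. Payload 17.4 kg.
Tool frame: the origin (TCP) lies midway between the tips of the shut fingers; the grasp point (between the pads) lies 19 mm behind it; z points along the fingers, y is the line along which they close (so a half turn about z gives the same grasp; the last joint's range is limited). The gripper opens to 85 mm and grips with 20 to 120 N. Pads are 22 mm wide; open, the fingers measure 114 mm over their backs; the gripper's body (76 mm by 85 mm) begins 54 mm behind the grasp point. The pads swing forward as they close: fully open they stand 13 mm farther back than shut.
Start: joints at [1.095, 0.116, 1.442, -0, 1.584, -0.038], TCP at [0.286, 0.611, 0.231] pointing down, gripper open.
Joint ranges: [-2.83, 2.83], [-0.83, 2.19], [0.07, 2.5], [-1.14, 4.28], [0.01, 3], [-2.97, 2.97]. Speed limits (rad/s): [1.89, 1.89, 2.22, 3.14, 3.14, 3.14].

INTERFACE

Orientations are given as a unit quaternion [w, x, y, z].
In Python, from bench import robot gives the robot as it stands.
- The arm moves only by the tool carry_out, never from a script. Its argument "moves" is a list of rows, each a list of 3 entries, a list of its own where there are three numbers: the gripper's target within -1 to 1 (fully open at 1, half-way at 0, shut at -1), then the shift along the tool's x, y, z in cm, then the turn about the tool's z in degrees. A call has 1 to 5 rows; each row is the pose to reach, as a shift and turn from the pose commanded when the call began, along the tool's axes at that moment; what a row does not reach only later rows make up. A row lasts 1/12 s, in which the tool goes at most 41.7 mm and 7.16 degrees, less where a joint would pass 70% of its speed; a pose out of reach is approached as far as the arm can. A call with a gripper value outside its range is refused whole. The fingers move at their own pace and stop on an object; "newtons" is the grip in N (left out, the last holds). Time passes only in rows, so rows that repeat a pose let the fingers close. It gives the time, the measured TCP pose, the force, the opening and the grip force at its end, in the units of the state.
- robot.read_state(): the state, without advancing time (a new reading comes with each control period).
- robot.get_image(name): name is "scene" or "top" or "wrist"; returns (picture, depth): 384x512x3 uint8, red, green, blue; 384x512 float32, m along the optical axis (not along the pixel's ray), 0 where there is no reading.
- robot.camera_model(name): a dict with "vertical_fov" (degrees; the focal length in pixels is half the picture's height over the tangent of half this angle, whatever the lens; pixels are square), "cx", "cy" (the principal point, pixels), "dist_coeffs" ([k1, k2, p1, p2, k3] as OpenCV has them; the pictures are not rectified), "origin" and "rotation" of the camera in the world; the wrist camera has in their place "T_tool_cam" (4x4, takes a point from camera to tool coordinates, whose origin is the TCP and whose axes are the flange's). Camera axes: x right, y down, z forward; pixel columns grow to the right and rows downward; lengths in m; the calibration is good to about 2 mm. A picture is of the moment at which its call begins: read the wrist's pose just before it. camera_model takes no time and is no camera call.
- robot.close_job(): hands the job in; it is judged then, once.
Trained networks look in the newest picture that a camera, given by its name, has taken for a name from the list of things; names that differ only in an ending like _2 or _b are one class to them, and where a whole thing is asked for, a point or a joint stands for the part that bears it (a point fixed in the world has none). Each returns a list of dicts, best first, with "score" (0 to 1); they miss things now and then, are a little off and sometimes report something else, mostly with a low value. They report only what shows in the picture. A call takes as long as a camera call. They do not tell look-alikes from the thing itself.
- robot.regions_of(name, camera): "pixels" (384x512 bool, what is visible of it) and "extent" ([left, top, right, bottom] in pixels, round what is visible of it).
The state is a dict: "time": time; "joint_pos": joint angles; "qd": joint speeds; "effort": joint torques, N m; "eef_pos": TCP position; "orientation": TCP orientation; "force": force on the tool from outside, world axes, zero at the start; "torque": the same for the moment, N m; "opening": finger opening in m; "gripper_force": force on a finger pad.
Only numpy, scipy, OpenCV 4.12 (cv2) and the standard library are available. Lean on these libraries where they do the work, as an engineer would, in place of code of your own. Each camera call takes 0.05 s, during which the arm holds its last target. There are 200 camera calls.

## Working session

There is one attempt and no reset: what is moved stays moved. The work goes in short steps, Python scripts to look and compute and a tool call to move; the robot and the scene stay as the last step left them, time stands still between calls to the robot, and variables do not carry over. Pictures are saved under pics/ and viewed, at most 10 in all, crops included, and the job is handed in when it is done.

Besides the shell and the picture viewer there is one more tool, called as a command line: name --argument value ..., lists and objects as JSON in quotes. carry_out: Moves the arm, as the interface text tells. Its arguments: {"type":"object","properties":{"moves":{"type":"array","items":{"type":"array"}},"newtons":{"type":"number"}},"required":["moves"]}

```bash
ls; mkdir -p pics
cat > h.py <<'E'
import numpy as np, cv2
from bench import robot
from scipy.spatial.transform import Rotation as R
def look(n):
    s=robot.read_state(); im,d=robot.get_image(n); return s,im,d
def cam(n,s):
    m=robot.camera_model(n); f=192/np.tan(np.radians(m['vertical_fov'])/2)
    K=np.array([[f,0,m['cx']],[0,f,m['cy']],[0,0,1]]); D=np.array(m['dist_coeffs'],float)
    if 'T_tool_cam' in m:
        q=s['orientation']; T=np.eye(4); T[:3,:3]=R.from_quat([q[1],q[2],q[3],q[0]]).as_matrix(); T[:3,3]=s['eef_pos']
        T=T@np.array(m['T_tool_cam']); return K,D,T[:3,:3],T[:3,3]
    return K,D,np.array(m['rotation']),np.array(m['origin'])
def cloud(n,s,d):
    K,D,Rm,o=cam(n,s); v,u=np.mgrid[0:384,0:512]
    p=cv2.undistortPoints(np.stack([u,v],-1).reshape(-1,1,2).astype(np.float64),K,D).reshape(384,512,2)
    P=np.concatenate([p,np.ones((384,512,1))],-1)*d[...,None]
    P=P@Rm.T+o; P[d==0]=np.nan; return P
E
python3 - <<'E'
from h import *
s,im,d=look('top'); cv2.imwrite('pics/top.png',im[...,::-1])
P=cloud('top',s,d); np.savez('top.npz',im=im,P=P)
for n in ['loupe','loupe_handle','stand','module','tray_blue','tray_red','mouse','cleaner','screwdriver']:
    for r in robot.regions_of(n,'top')[:3]:
        m=r['pixels']; q=P[m]; print(n,round(r['score'],2),np.round(r['extent']),np.nanmedian(q,0).round(3),np.nanpercentile(q,2,axis=0).round(3),np.nanpercentile(q,98,axis=0).round(3))
s,im,d=look('scene'); cv2.imwrite('pics/scene.png',im[...,::-1]); np.savez('scene.npz',im=im,P=cloud('scene',s,d))
print(s)
E
```

```text
picsTraceback (most recent call last):
  File "<stdin>", line 3, in <module>
  File "h.py", line 17, in cloud
    P=P@Rm.T+o; P[d==0]=np.nan; return P
      ~^~~~~
ValueError: matmul: Input operand 1 has a mismatch in its core dimension 0, with gufunc signature (n?,k),(k,m?)->(n?,m?) (size 4 is different from 3)
```

```bash
sed -i "s/return K,D,np.array(m\['rotation'\]),/q=m['rotation']; return K,D,R.from_quat([q[1],q[2],q[3],q[0]]).as_matrix(),/" h.py
python3 - <<'E'
from h import *
s,im,d=look('top'); cv2.imwrite('pics/top.png',im[...,::-1])
P=cloud('top',s,d); np.savez('top.npz',im=im,P=P)
for n in ['loupe','loupe_handle','stand','module','tray_blue','tray_red','mouse','cleaner','screwdriver']:
    for r in robot.regions_of(n,'top')[:3]:
        m=r['pixels']; q=P[m]; print(n,round(r['score'],2),np.round(r['extent']),np.nanmedian(q,0).round(3),np.nanpercentile(q,2,axis=0).round(3),np.nanpercentile(q,98,axis=0).round(3))
s,im,d=look('scene'); cv2.imwrite('pics/scene.png',im[...,::-1]); np.savez('scene.npz',im=im,P=cloud('scene',s,d))
print(s)
E
```

```text
loupe 0.76 [281. 179. 313. 240.] [0.555 0.009 0.121] [ 0.471 -0.038  0.081] [0.631 0.053 0.158]
loupe_handle 0.96 [282. 178. 316. 241.] [0.561 0.006 0.122] [ 0.488 -0.043  0.067] [0.632 0.053 0.158]
stand 0.76 [275. 171. 322. 243.] [0.564 0.01  0.107] [ 0.483 -0.058  0.004] [0.657 0.069 0.16 ]
module 0.49 [288. 187. 308. 193.] [0.609 0.006 0.119] [ 0.599 -0.02   0.077] [0.623 0.028 0.156]
module 0.16 [279. 175. 311. 242.] [0.559 0.008 0.122] [ 0.477 -0.041  0.083] [0.633 0.051 0.158]
tray_blue 0.95 [181. 208. 237. 274.] [0.471 0.282 0.005] [ 0.378  0.207 -0.001] [0.565 0.356 0.026]
tray_blue 0.68 [ 94. 194. 156. 263.] [0.521 0.555 0.005] [ 0.424  0.469 -0.002] [0.618 0.634 0.026]
tray_red 0.83 [367. 192. 417. 256.] [ 0.493 -0.287  0.005] [ 0.405 -0.378 -0.001] [ 0.596 -0.224  0.026]
mouse 0.71 [372. 153. 403. 183.] [ 0.696 -0.298  0.027] [ 0.654 -0.344 -0.001] [ 0.741 -0.26   0.035]
mouse 0.57 [274. 176. 320. 242.] [0.564 0.011 0.108] [ 0.487 -0.056  0.007] [0.656 0.069 0.16 ]
cleaner 0.54 [351. 139. 369. 160.] [ 0.746 -0.201  0.072] [ 0.732 -0.229  0.003] [ 0.776 -0.185  0.112]
screwdriver 0.77 [196. 126. 209. 187.] [0.791 0.304 0.021] [ 0.658  0.291 -0.001] [0.839 0.315 0.029]
{'time': 0.55, 'joint_pos': array([ 1.09520880e+00,  1.15973597e-01,  1.44163918e+00, -2.93466592e-05,
        1.58402691e+00, -3.78058985e-02]), 'qd': array([ 1.15952808e-04, -1.44483245e-04, -1.31063401e-03,  2.30219884e-03,
       -2.02154678e-03, -2.91951376e-05]), 'effort': array([-6.07631937e-04, -7.31278968e+01, -6.32350159e+01,  6.98292206e-05,
        4.99671605e-04,  1.47201131e-04]), 'eef_pos': array([0.28616423, 0.61131746, 0.2312966 ]), 'orientation': array([ 8.22144442e-06,  2.17147226e-01,  9.76138864e-01, -2.64684404e-05]), 'force': array([ 0.16465036, -1.17227669,  1.12368946]), 'torque': array([ 0.00408432, -0.028494  ,  0.02934295]), 'gripper_force': 0.0, 'opening': 0.08531472449411483}
```

View pics/top.png

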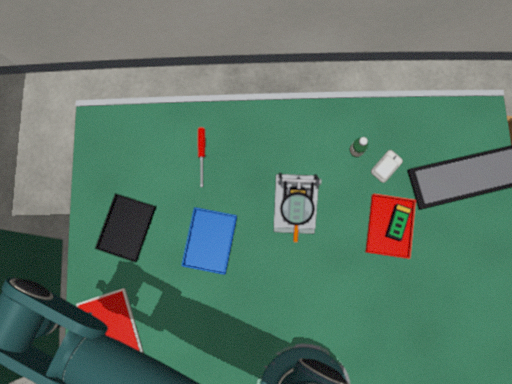

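View pics/scene.png

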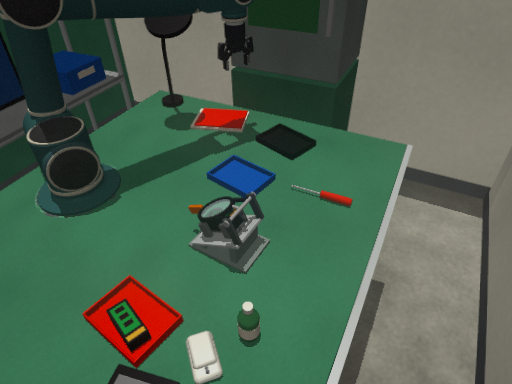

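Top view: stand with the magnifier at about (297,205), orange handle at (296,232), blue tray at (210,241), and the red tray with the reject at (390,225). In the scene view the loupe is lowered and the handle points towards the robot. Next I'll fit the poses from colour and depth.

Run:
```python
from h import *
for n in ['top','scene']:
    z=np.load(n+'.npz'); im,P=z['im'],z['P']; hsv=cv2.cvtColor(im,cv2.COLOR_RGB2HSV); H,S,V=[hsv[...,i].astype(int) for i in range(3)]
    x,y,zz=[P[...,i] for i in range(3)]
    b=(H>100)&(H<125)&(S>130)&(x>.3)&(x<.65)&(y>.15)&(y<.42)&(zz>-.01)&(zz<.04)
    print(n,'blue',b.sum(),cv2.minAreaRect(P[b][:,:2].astype(np.float32)), np.nanpercentile(zz[b],[5,50,95]))
    o=(H>5)&(H<20)&(S>150)&(x>.3)&(x<.7)&(abs(y)<.15)
    q=P[o]; print('orange',o.sum(),q.min(0),q.max(0),np.median(q,0))
    g=(x>.4)&(x<.75)&(abs(y-.005)<.12)&(zz>.006)&(zz<.2)&(S<70)
    print('stand',cv2.minAreaRect(P[g][:,:2].astype(np.float32)),np.median(P[g],0))
    t=g&(zz>.15); q=P[t]; print('posts',t.sum(),q[np.argsort(q[:,1])][::max(1,len(q)//12)].round(3))
```

```text
top blue 2683 ((0.4714720547199249, 0.28309324383735657), (0.14572425186634064, 0.19075866043567657), 77.57933807373047) [-0.00040106  0.00504962  0.02325404]
orange 69 [ 0.45637577 -0.01715281 -0.00580855] [0.60831868 0.02448805 0.14407937] [0.47971989 0.01060779 0.09680587]
stand ((0.5721792578697205, 0.005793534219264984), (0.1303815096616745, 0.21409107744693756), 85.707763671875) [0.56832453 0.01136927 0.10893273]
posts 239 [[ 0.628 -0.061  0.161]
 [ 0.617 -0.052  0.158]
 [ 0.631 -0.045  0.151]
 [ 0.621 -0.038  0.159]
 [ 0.63  -0.027  0.157]
 [ 0.624 -0.011  0.16 ]
 [ 0.631  0.002  0.156]
 [ 0.628  0.009  0.157]
 [ 0.635  0.026  0.155]
 [ 0.622  0.038  0.151]
 [ 0.636  0.046  0.156]
 [ 0.634  0.055  0.163]
 [ 0.629  0.061  0.162]]
scene blue 1676 ((0.4731642007827759, 0.2815769910812378), (0.14454194903373718, 0.19167055189609528), 77.99455261230469) [0.0039627  0.00751302 0.02482252]
orange 88 [0.45698467 0.0039807  0.0721794 ] [0.5066664  0.01585805 0.10924204] [0.4822933  0.00810195 0.0923809 ]
stand ((0.5845420360565186, 0.0033895447850227356), (0.13147999346256256, 0.19248881936073303), 86.17053985595703) [ 0.62579505 -0.02307477  0.07770998]
posts 263 [[ 0.628 -0.062  0.161]
 [ 0.62  -0.059  0.151]
 [ 0.612 -0.053  0.16 ]
 [ 0.631 -0.048  0.16 ]
 [ 0.629 -0.036  0.161]
 [ 0.627 -0.022  0.159]
 [ 0.633 -0.008  0.153]
 [ 0.608  0.001  0.155]
 [ 0.631  0.011  0.159]
 [ 0.633  0.028  0.16 ]
 [ 0.635  0.041  0.16 ]
 [ 0.627  0.052  0.159]
 [ 0.64   0.06   0.158]]
```

carry_out --moves '[[0,[-2.8,-3,0],-7],[0,[-5.6,-6,0],-14],[0,[-8.4,-9,0],-21],[0,[-11.2,-12,0],-21],[0,[-14,-15,0],-21]]' --newtons 30

```text
time: 1.02
eef_pos: [0.3495, 0.4144, 0.2313]
orientation: [0.0, 0.035, 0.999, 0.0]
force: [1.2, -0.5, -0.3]
opening: 0.0429
gripper_force: 0.0
```

```bash
cat >> h.py <<'E'
def to(x,y,z,yaw=None):
    "shift in cm in tool axes and turn to reach world TCP x,y,z with tool y at angle yaw (deg)"
    s=robot.read_state(); q=s['orientation']; M=R.from_quat([q[1],q[2],q[3],q[0]]).as_matrix()
    a=np.degrees(np.arctan2(M[1,1],M[0,1]))
    print('t',s['time'],'tcp',s['eef_pos'].round(4),'yaw_y',a.round(2),'open',s['opening'],'shift',(M.T@(np.array([x,y,z])-s['eef_pos'])*100).round(2),'turn',None if yaw is None else round(a-yaw,2))
E
python3 -c "
from h import *
to(.44,.01,.23,86)"
```

```text
t 1.0167 tcp [0.3495 0.4144 0.2313] yaw_y 86.0 open 0.04288143771331756 shift [-11.85 -39.71   0.12] turn -0.0
```

carry_out --moves '[[0,[-1.2,-4,0],0],[0,[-2.4,-8,0],0],[0,[-3.6,-12,0],0],[0,[-4.8,-16,0],0],[0,[-6,-19.8,0],0]]'

```text
time: 1.43
eef_pos: [0.3949, 0.2124, 0.2316]
orientation: [0.0, 0.035, 0.999, 0.0]
force: [0.8, 0.0, -0.1]
opening: 0.0425
gripper_force: 0.0
```

carry_out --moves '[[0,[-1.2,-4,0],0],[0,[-2.4,-8,0],0],[0,[-3.6,-12,0],0],[0,[-4.8,-16,0],0],[0,[-6,-19.8,0],0]]'

```text
time: 1.85
eef_pos: [0.4407, 0.0104, 0.2317]
orientation: [0.001, 0.036, 0.999, -0.0]
force: [0.8, 0.7, -0.1]
opening: 0.0422
gripper_force: 0.0
```

carry_out --moves '[[0,[0,0,0],0],[0,[0,0,0],0]]'

```text
time: 2.02
eef_pos: [0.441, 0.0107, 0.2313]
orientation: [0.0, 0.038, 0.999, 0.0]
force: [-0.2, -0.1, -0.9]
opening: 0.0425
gripper_force: 0.0
```

Run:
```python
from h import *
to(.48,.01,.12,86)
s,im,d=look('wrist'); cv2.imwrite('pics/w1.png',im[...,::-1]); P=cloud('wrist',s,d); np.savez('w1.npz',im=im,P=P)
hsv=cv2.cvtColor(im,cv2.COLOR_RGB2HSV); H,S,V=[hsv[...,i].astype(int) for i in range(3)]
o=(H>5)&(H<20)&(S>150)&(P[...,2]>.05)&(P[...,0]<.55); q=P[o]
if len(q): print(o.sum(),np.percentile(q,[2,50,98],axis=0).round(4)); print(cv2.minAreaRect(q[:,:2].astype(np.float32)))
print(robot.camera_model('wrist')['T_tool_cam'])
```

```text
t 2.0167 tcp [0.441  0.0107 0.2313] yaw_y 85.67 open 0.042488340012859414 shift [-3.89  0.23 11.13] turn -0.33
563 [[0.4573 0.0066 0.0853]
 [0.4798 0.0128 0.0965]
 [0.5017 0.0188 0.107 ]]
((0.4709966480731964, 0.010749096050858498), (0.08890047669410706, 0.022978777065873146), 12.840371131896973)
[[ 4.46088879e-05 -9.50642339e-01 -3.10288804e-01  7.98389012e-02]
 [ 9.99999618e-01  3.13417861e-04 -8.16463292e-04 -2.52834715e-04]
 [ 8.73414626e-04 -3.10288649e-01  9.50641989e-01 -1.42633239e-01]
 [ 0.00000000e+00  0.00000000e+00  0.00000000e+00  1.00000000e+00]]
```

View pics/w1.png

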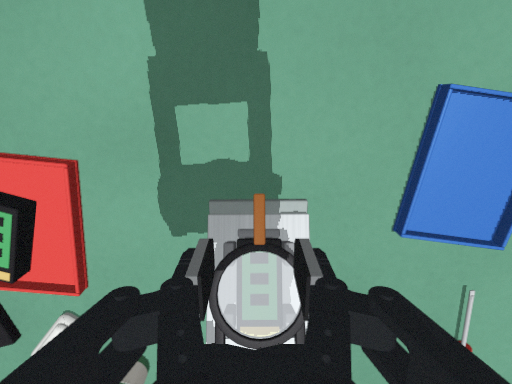

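The wrist view shows the handle at column 259, rows 195–243, centred between the fingers. I'll descend on it and pinch.

carry_out --moves '[[0,[-2,0.4,3.5],0],[0,[-3.9,0.5,7],0],[0,[-3.9,0.5,10.5],0],[0,[-3.9,0.5,13.5],0],[0,[-3.9,0.5,16.4],0]]'

```text
time: 2.48
eef_pos: [0.4797, 0.0165, 0.0654]
orientation: [-0.0, 0.034, 0.999, 0.0]
force: [0.2, 0.1, 0.2]
opening: 0.0428
gripper_force: 0.0
```

carry_out --moves '[[-1,[0,0,0],0],[-1,[0,0,0],0],[-1,[0,0,0],0],[-1,[0,0,0],0],[-1,[0,0,0],0]]' --newtons 30

```text
time: 2.9
eef_pos: [0.4794, 0.0134, 0.0686]
orientation: [-0.001, 0.036, 0.999, -0.002]
force: [-10.8, -20.8, -8.2]
opening: 0.0115
gripper_force: 31.8
```

Run:
```python
from h import *
s=robot.read_state(); print(s['eef_pos'],s['opening'],s['gripper_force'],s['force'])
h=np.array([.631,.154])
for q in range(0,151,10):
    a=np.radians(205-q); print(q,np.round(100*.167*np.array([np.cos(a)-np.cos(np.radians(205)),np.sin(a)-np.sin(np.radians(205))]),1))
```

```text
[0.47935509 0.01343312 0.06856418] 0.011461864283616547 31.827742159366608 [-10.82646171 -20.82036507  -8.22527409]
0 [0. 0.]
10 [-1.   2.7]
20 [-1.5  5.6]
30 [-1.5  8.5]
40 [-1.  11.4]
50 [ 0.  14.1]
60 [ 1.5 16.6]
70 [ 3.3 18.9]
80 [ 5.6 20.7]
90 [ 8.1 22.2]
100 [10.8 23.2]
110 [13.7 23.7]
120 [16.6 23.7]
130 [19.5 23.2]
140 [22.2 22.2]
150 [24.7 20.7]
```

carry_out --moves '[[-1,[0.8,-0.3,-2.1],0],[-1,[1.3,-0.3,-4.4],0],[-1,[1.5,-0.3,-6.8],0],[-1,[1.4,-0.3,-9.1],0],[-1,[1.0,-0.3,-11.4],0]]' --newtons 40

```text
time: 3.32
eef_pos: [0.4705, 0.0136, 0.1855]
orientation: [0.003, 0.035, 0.999, 0.001]
force: [17.5, 4.6, -9.3]
opening: 0.0107
gripper_force: 38.9
```

carry_out --moves '[[-1,[-0.8,0,-2.2],0],[-1,[-1.8,0,-4.3],0],[-1,[-3.15,0,-6.2],0],[-1,[-4.75,0,-7.9],0],[-1,[-6.6,0,-9.3],0]]'

```text
time: 3.73
eef_pos: [0.5362, 0.0089, 0.2785]
orientation: [0.002, 0.035, 0.999, 0.001]
force: [2.2, 4.1, -6.9]
opening: 0.0114
gripper_force: 41.8
```

carry_out --moves '[[-1,[-1.95,0,-1.2],0],[-1,[-4.1,0,-2.15],0],[-1,[-6.35,0,-2.75],0],[-1,[-8.65,0,-3.0],0],[-1,[-11,0,-3.0],0]]'

```text
time: 4.15
eef_pos: [0.6463, 0.0011, 0.3081]
orientation: [0.002, 0.035, 0.999, 0.0]
force: [-0.6, 3.5, -6.0]
opening: 0.0116
gripper_force: 43.1
```

carry_out --moves '[[-1,[-2.9,0,0.5],0],[-1,[-5.6,0,1.5],0],[-1,[-7.1,0,2.3],0],[-1,[-7.1,0,2.3],0],[-1,[-7.1,0,2.3],0]]'

```text
time: 4.57
eef_pos: [0.718, -0.0039, 0.2851]
orientation: [0.003, 0.035, 0.999, 0.0]
force: [6.9, 3.5, 1.7]
opening: 0.0112
gripper_force: 50.4
```

carry_out --moves '[[0,[0,0,0],0],[0,[0,0,0],0],[0,[0,0,0],0],[0,[0,0,0],0]]'

```text
time: 4.9
eef_pos: [0.7161, -0.0048, 0.2824]
orientation: [0.0, 0.036, 0.999, -0.0]
force: [0.2, 0.1, -0.4]
opening: 0.0427
gripper_force: 0.0
```

carry_out --moves '[[0,[0,0,-2],0],[0,[0,0,-5],0],[0,[1,0,-8],0],[0,[5,0,-8],0],[0,[9,0,-8],0]]'

```text
time: 5.32
eef_pos: [0.6264, 0.0013, 0.3627]
orientation: [0.001, 0.036, 0.999, -0.0]
force: [-0.2, -0.1, 0.6]
opening: 0.0429
gripper_force: 0.0
```

carry_out --moves '[[0,[4,0,0],0],[0,[8,0,0],0],[0,[12,0,2],0],[0,[14,0,5],0],[0,[14,0,5],0]]'

```text
time: 5.73
eef_pos: [0.4819, 0.0117, 0.3058]
orientation: [-0.003, 0.035, 0.999, -0.0]
force: [-0.3, 0.5, -1.3]
opening: 0.0424
gripper_force: 0.0
```

Run:
```python
from h import *
to(.53,.008,.2,86)
s,im,d=look('wrist'); cv2.imwrite('pics/w2.png',im[...,::-1]); P=cloud('wrist',s,d); np.savez('w2.npz',im=im,P=P)
hsv=cv2.cvtColor(im,cv2.COLOR_RGB2HSV); H,S,V=[hsv[...,i].astype(int) for i in range(3)]
g=(H>45)&(H<85)&(S>100)&(P[...,2]>.05)&(P[...,2]<.16)&(abs(P[...,1])<.06); q=P[g]
print(g.sum(),np.percentile(q,[2,50,98],axis=0).round(4),cv2.minAreaRect(q[:,:2].astype(np.float32)))
s,im,d=look('scene'); cv2.imwrite('pics/s2.png',cv2.resize(im[120:300,130:330,::-1],None,fx=3,fy=3))
```

```text
t 5.7333 tcp [0.4819 0.0117 0.3058] yaw_y 85.93 open 0.042385447746565524 shift [-4.89 -0.03 10.55] turn -0.07
1433 [[ 0.5195 -0.012   0.0806]
 [ 0.5566  0.007   0.0981]
 [ 0.5879  0.0266  0.113 ]] ((0.5539224147796631, 0.006957396864891052), (0.03790861740708351, 0.07126123458147049), 85.56883239746094)
```

View pics/w2.png

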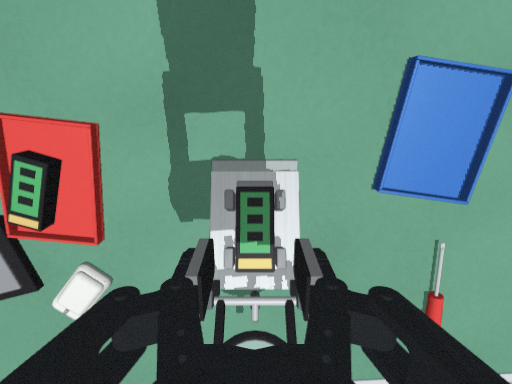

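View pics/s2.png

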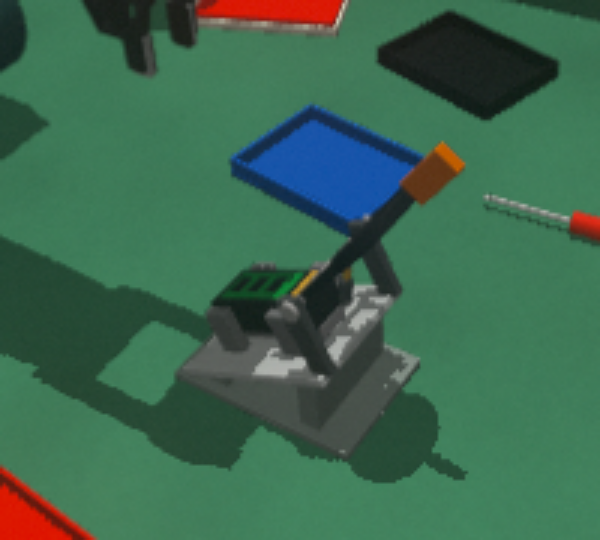

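The magnifier is up, with the orange handle at the top right of the crop. In the wrist view the module's top face spans columns 236–275, rows 182–272, between the guides. I'll fit that face.

Run:
```python
from h import *
z=np.load('w2.npz'); P=z['P']; im=z['im']
hsv=cv2.cvtColor(im,cv2.COLOR_RGB2HSV); H,S,V=[hsv[...,i].astype(int) for i in range(3)]
sub=np.zeros(H.shape,bool); sub[180:274,232:279]=1
g=sub&((H>45)&(H<85)&(S>100)|(H>15)&(H<35)&(S>100)|(V<60))&(P[...,2]>.05)&(P[...,2]<.16)
q=P[g]; A=np.c_[q[:,:2],np.ones(len(q))]
for _ in range(5):
    c=np.linalg.lstsq(A,q[:,2],rcond=None)[0]; r=abs(q[:,2]-A@c); k=r<max(.003,2*np.median(r)); q,A=q[k],A[k]
print('plane',c,'slope',np.degrees(np.arctan(np.hypot(c[0],c[1]))),np.degrees(np.arctan2(c[1],c[0])),len(q))
rect=cv2.minAreaRect(q[:,:2].astype(np.float32)); print(rect)
x,y=rect[0]; print('top centre',x,y,c@[x,y,1])
y=q[:,1]; 
for x0 in np.arange(.50,.62,.015):
    m=abs(q[:,0]-x0)<.006; print(x0.round(3),m.sum(),np.percentile(q[m,1],[3,97]).round(4) if m.sum()>5 else '')
```

```text
plane [ 0.4659444  -0.03625645 -0.16105252] slope 25.0491708783037 -4.449381261464858 2409
((0.5546913146972656, 0.0074745360761880875), (0.04856395721435547, 0.08373963832855225), 86.515380859375)
top centre 0.5546913146972656 0.0074745360761880875 0.09713179563334781
0.5 0 
0.515 268 [-0.0132  0.0325]
0.53 384 [-0.014  0.032]
0.545 380 [-0.015   0.0309]
0.56 394 [-0.016   0.0297]
0.575 373 [-0.0167  0.0286]
0.59 143 [-0.0139  0.0233]
0.605 0
```

Run:
```python
from h import *
z=np.load('w2.npz'); P=z['P']; im=z['im']
for r in range(176,280,6): print(r,im[r,250],P[r,250].round(4))
# guides: columns ~228 and ~282
for cidx in (229,281):
    for r in range(184,274,6): print(cidx,r,im[r,cidx].tolist(),P[r,cidx].round(3))
```

```text
176 [142 148 150] [0.5111 0.0037 0.0263]
182 [ 95 100 102] [0.5119 0.004  0.0562]
188 [35 36 36] [0.5141 0.0041 0.0777]
194 [ 58 121  77] [0.5207 0.0037 0.0826]
200 [33 36 40] [0.5276 0.0032 0.0865]
206 [42 75 51] [0.5356 0.0026 0.0872]
212 [ 60 122  78] [nan nan nan]
218 [31 33 32] [0.5493 0.0017 0.0946]
224 [ 56 114  73] [0.5563 0.0012 0.0978]
230 [ 56 117  73] [0.5628 0.0008 0.1018]
236 [37 37 41] [5.701e-01 3.000e-04 1.041e-01]
242 [ 93 170 116] [ 5.771e-01 -2.000e-04  1.071e-01]
248 [113 195 138] [ 0.5839 -0.0007  0.1103]
254 [67 69 70] [ 0.5907 -0.0012  0.1136]
260 [240 222 148] [ 0.5975 -0.0016  0.1165]
266 [240 223 150] [ 0.603  -0.002   0.1217]
272 [119 123 126] [nan nan nan]
278 [154 160 163] [ 0.6427 -0.0054  0.088 ]
229 184 [146, 151, 154] [ 0.52  -0.028  0.031]
229 190 [92, 94, 98] [ 0.515 -0.024  0.077]
229 196 [97, 100, 104] [ 0.522 -0.024  0.08 ]
229 202 [100, 101, 104] [ 0.53  -0.025  0.083]
229 208 [91, 93, 96] [ 0.537 -0.025  0.085]
229 214 [149, 156, 159] [ 0.559 -0.03   0.051]
229 220 [151, 157, 158] [ 0.567 -0.03   0.054]
229 226 [151, 157, 159] [ 0.575 -0.031  
[... 294 characters left out ...]
68 [152, 156, 161] [ 0.606 -0.029  0.119]
281 184 [221, 227, 229] [0.525 0.048 0.03 ]
281 190 [97, 100, 104] [0.52  0.045 0.076]
281 196 [114, 118, 120] [0.527 0.044 0.081]
281 202 [159, 163, 168] [0.534 0.043 0.084]
281 208 [144, 148, 151] [0.541 0.043 0.087]
281 214 [227, 232, 235] [0.564 0.045 0.05 ]
281 220 [226, 232, 234] [0.573 0.044 0.052]
281 226 [228, 233, 236] [0.581 0.044 0.056]
281 232 [229, 235, 237] [0.588 0.043 0.06 ]
281 238 [227, 232, 235] [0.596 0.042 0.064]
281 244 [226, 232, 235] [0.604 0.042 0.067]
281 250 [165, 168, 172] [0.59  0.039 0.109]
281 256 [171, 173, 176] [0.596 0.038 0.113]
281 262 [169, 173, 176] [0.604 0.037 0.116]
281 268 [154, 158, 161] [0.611 0.037 0.118]
```

carry_out --moves '[[1,[-3,0,2.5],0],[1,[-6,0,5],0],[1,[-8.5,0.1,8],0],[1,[-8.5,0.1,11.5],0],[1,[-8.5,0.1,15],0]]'

```text
time: 6.25
eef_pos: [0.5743, 0.0061, 0.161]
orientation: [0.001, 0.036, 0.999, -0.0]
force: [0.6, -0.3, 0.2]
opening: 0.0859
gripper_force: 0.0
```

carry_out --moves '[[1,[0,0,1],0],[1,[0,0,2],0],[1,[0,0,3],0],[1,[0,0,3],0],[1,[0,0,3],0]]'

```text
time: 6.67
eef_pos: [0.5724, 0.0062, 0.1329]
orientation: [0.001, 0.036, 0.999, -0.0]
force: [-0.4, 0.4, -0.3]
opening: 0.0856
gripper_force: 0.0
```

Run:
```python
from h import *
to(.567,.007,.064,85.8)
s,im,d=look('wrist'); cv2.imwrite('pics/w3.png',im[...,::-1])
```

```text
t 6.6667 tcp [0.5724 0.0062 0.1329] yaw_y 85.92 open 0.0855517020507368 shift [0.56 0.04 6.89] turn 0.12
```

View pics/w3.png

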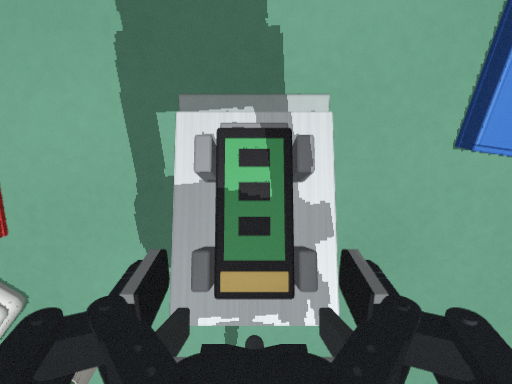

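The module (columns 217–293) is centred between the fingers, and the guide gap is clear at rows 180–250. I'll descend.

carry_out --moves '[[1,[0.6,0,1.5],0],[1,[0.6,0,3],0],[1,[0.6,0,4.5],0],[1,[0.6,0,5.5],0],[1,[0.6,0,5.5],0]]'

```text
time: 7.13
eef_pos: [0.5654, 0.0067, 0.0754]
orientation: [-0.001, 0.036, 0.999, -0.0]
force: [1.2, -0.0, -0.1]
opening: 0.0853
gripper_force: 0.0
```

carry_out --moves '[[1,[0,0,0.5],0],[1,[0,0,1],0],[1,[0,0,1.4],0],[1,[0,0,1.4],0]]'

```text
time: 7.47
eef_pos: [0.5657, 0.0067, 0.0619]
orientation: [-0.0, 0.036, 0.999, -0.0]
force: [-0.0, 0.4, -0.5]
opening: 0.0852
gripper_force: 0.0
```

carry_out --moves '[[-1,[0,0,0],0],[-1,[0,0,0],0],[-1,[0,0,0],0],[-1,[0,0,0],0],[-1,[0,0,0],0]]' --newtons 40

```text
time: 7.88
eef_pos: [0.5659, 0.0067, 0.0628]
orientation: [0.0, 0.036, 0.999, -0.0]
force: [-0.9, -0.2, 4.3]
opening: 0.0493
gripper_force: 42.0
```

carry_out --moves '[[-1,[0.4,0,-0.9],0],[-1,[0.9,0,-1.8],0],[-1,[1.5,0,-3.2],0],[-1,[2.3,0,-5.0],0],[-1,[3.2,0,-6.8],0]]'

```text
time: 8.3
eef_pos: [0.533, 0.009, 0.1315]
orientation: [-0.0, 0.036, 0.999, 0.0]
force: [0.3, -0.4, -2.9]
opening: 0.0496
gripper_force: 41.8
```

carry_out --moves '[[-1,[0.9,0,-2],0],[-1,[1.8,0,-4],0],[-1,[2.2,0,-5],0],[-1,[2.2,0,-5],0],[-1,[2.2,0,-5],0]]'

```text
time: 8.72
eef_pos: [0.5119, 0.0105, 0.1804]
orientation: [0.001, 0.036, 0.999, -0.0]
force: [0.3, -0.2, -2.2]
opening: 0.0497
gripper_force: 41.8
```

Run:
```python
from h import *
to(.472,.282,.19,77.7)
s,im,d=look('wrist'); cv2.imwrite('pics/w4.png',im[...,::-1]); P=cloud('wrist',s,d)
hsv=cv2.cvtColor(im,cv2.COLOR_RGB2HSV); H,S,V=[hsv[...,i].astype(int) for i in range(3)]
g=(H>45)&(H<85)&(S>100)&(P[...,2]>.09); q=P[g]; A=np.c_[q[:,:2],np.ones(len(q))]
c=np.linalg.lstsq(A,q[:,2],rcond=None)[0]; print(len(q),np.degrees(np.arctan(c[:2])),q.min(0),q.max(0),np.median(q,0)-s['eef_pos'])
print(s['force'],s['gripper_force'])
```

```text
t 8.7167 tcp [0.5119 0.0105 0.1804] yaw_y 85.92 open 0.04968436331568975 shift [ 5.91 26.79 -0.96] turn 8.22
11289 [24.91366924 -1.96220579] [ 0.46330392 -0.00994216  0.19611259] [0.52953589 0.03239361 0.25531001] [-0.01297719  0.00060509  0.03360248]
[ 0.3183997  -0.22971837 -2.21380079] 41.79163634777069
```

View pics/w4.png

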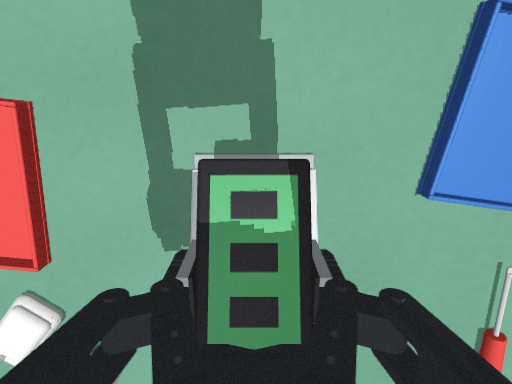

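Module held square at 25°, low end towards the robot. I'll carry it over the blue tray.

carry_out --moves '[[-1,[0.6,2.5,-0.3],0],[-1,[1.6,6,-0.5],0],[-1,[2.6,10,-0.5],0],[-1,[3.7,14,-0.5],0],[-1,[4.7,18,-0.5],0]]'

```text
time: 9.18
eef_pos: [0.477, 0.195, 0.1837]
orientation: [-0.001, 0.036, 0.999, -0.0]
force: [0.8, -0.0, -1.4]
opening: 0.0498
gripper_force: 42.1
```

carry_out --moves '[[-1,[1,4,0],3],[-1,[1.9,7,0],6],[-1,[2.4,9,0],8.2],[-1,[2.4,9,0],8.2],[-1,[2.4,9,0],8.2]]'

```text
time: 9.6
eef_pos: [0.4598, 0.2856, 0.1835]
orientation: [-0.001, 0.106, 0.994, -0.001]
force: [0.4, 0.3, -1.5]
opening: 0.0494
gripper_force: 42.2
```

Run:
```python
from h import *
to(.46,.285,.035,77.7)
s,im,d=look('scene'); P=cloud('scene',s,d)
im=im; hsv=cv2.cvtColor(im,cv2.COLOR_RGB2HSV); H,S,V=[hsv[...,i].astype(int) for i in range(3)]
cv2.imwrite('pics/s5.png',cv2.resize(im[60:240,130:330,::-1],None,fx=3,fy=3))
```

```text
t 9.6 tcp [0.4598 0.2856 0.1835] yaw_y 77.85 open 0.04939536094400348 shift [-0.06 -0.03 14.85] turn 0.15
```

View pics/s5.png

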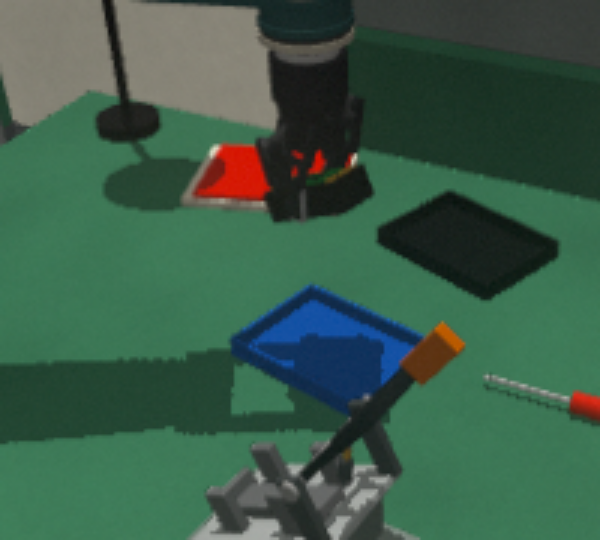

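The module hangs tilted over the blue tray (300,180 in the crop), and the magnifier is still up. I'll lower it to just above first contact.

carry_out --moves '[[-1,[0,0,3],0],[-1,[0,0,6],0],[-1,[0,0,9],0],[-1,[0,0,12],0],[-1,[0,0,14],0]]' --newtons 30

```text
time: 10.07
eef_pos: [0.4596, 0.283, 0.0418]
orientation: [-0.001, 0.107, 0.994, -0.001]
force: [-0.7, -0.7, -1.8]
opening: 0.0491
gripper_force: 42.3
```

carry_out --moves '[[-1,[0,0,0.5],0],[-1,[0,0,1],0],[-1,[0,0,1.5],0],[-1,[0,0,2],0],[-1,[0,0,2],0]]' --newtons 25

```text
time: 10.48
eef_pos: [0.4605, 0.2848, 0.0254]
orientation: [0.0, 0.107, 0.994, 0.0]
force: [-0.7, 0.2, -2.1]
opening: 0.0495
gripper_force: 42.2
```

carry_out --moves '[[-1,[0,0,0.2],0],[-1,[-0.1,0,0.4],0],[-1,[-0.3,0,0.6],0],[-1,[-0.45,0,0.8],0],[-1,[-0.45,0,0.8],0]]' --newtons 20

```text
time: 10.9
eef_pos: [0.4653, 0.2842, 0.0179]
orientation: [0.0, 0.107, 0.994, 0.0]
force: [-1.2, 0.0, 5.3]
opening: 0.0495
gripper_force: 43.3
```

```bash
cat > tilt.py <<'E'
from h import *
s,im,d=look('wrist'); P=cloud('wrist',s,d)
hsv=cv2.cvtColor(im,cv2.COLOR_RGB2HSV); H,S,V=[hsv[...,i].astype(int) for i in range(3)]
x,y,z=[P[...,i] for i in range(3)]
g=(H>45)&(H<85)&(S>100)&(z>.02)&(z<.12)&(abs(x-.47)<.08)&(abs(y-.283)<.05); q=P[g]; A=np.c_[q[:,:2],np.ones(len(q))]
c=np.linalg.lstsq(A,q[:,2],rcond=None)[0]; print(len(q),np.degrees(np.arctan(c[:2])),q.min(0),q.max(0),s['eef_pos'],s['force'],s['gripper_force'])
E
python3 tilt.py
```

```text
11196 [19.40882877 -4.43880477] [0.41428039 0.26180346 0.03751591] [0.48610613 0.31217278 0.09300798] [0.46528666 0.28417853 0.01788534] [-1.15185873  0.03831556  5.2877024 ] 43.33165168762207
```

It pivots as planned (now about 20°) with little force. I'll continue the arc.

carry_out --moves '[[-1,[-0.15,0,0.2],0],[-1,[-0.3,0,0.4],0],[-1,[-0.45,0,0.65],0],[-1,[-0.55,0,0.85],0],[-1,[-0.55,0,0.85],0]]'

```text
time: 11.37
eef_pos: [0.471, 0.283, 0.0095]
orientation: [0.001, 0.107, 0.994, 0.0]
force: [1.6, -0.8, 5.0]
opening: 0.0499
gripper_force: 44.0
```

```bash
python3 tilt.py
```

```text
10999 [10.13184467 -2.21951598] [0.42004358 0.26017589 0.03874728] [0.49441093 0.31143019 0.08446797] [0.47097518 0.28299628 0.00950795] [ 1.58764538 -0.79511187  5.03494052] 43.97553205490112
```

carry_out --moves '[[-1,[-0.1,0,0.2],0],[-1,[-0.2,0,0.4],0],[-1,[-0.25,0,0.6],0],[-1,[-0.25,0,0.7],0],[-1,[-0.25,0,0.7],0]]'

```text
time: 11.83
eef_pos: [0.4739, 0.2825, 0.0029]
orientation: [0.001, 0.107, 0.994, 0.001]
force: [3.7, -2.0, 6.4]
opening: 0.0495
gripper_force: 44.7
```

```bash
python3 tilt.py
```

```text
10779 [ 3.43868245 -0.76458773] [0.42384171 0.25928816 0.03793331] [0.49990157 0.31040268 0.07861232] [0.47386672 0.28245397 0.00294704] [ 3.71651318 -2.04074221  6.38313216] 44.65018630027771
```

carry_out --moves '[[-1,[0,0,0.15],0],[-1,[0,0,0.25],0],[-1,[0,0,0.25],0]]'

```text
time: 12.13
eef_pos: [0.474, 0.2825, 0.002]
orientation: [0.001, 0.107, 0.994, 0.0]
force: [-4.9, -7.2, 27.9]
opening: 0.0496
gripper_force: 55.4
```

carry_out --moves '[[0.1,[0,0,0],0],[0.25,[0,0,0],0],[0.45,[0,0,0],0],[0.45,[0,0,0],0],[0.45,[0,0,0],0]]'

```text
time: 12.55
eef_pos: [0.4727, 0.2823, -0.0005]
orientation: [0.0, 0.107, 0.994, 0.0]
force: [0.0, -0.1, 4.0]
opening: 0.0618
gripper_force: 2.0
```

```bash
python3 tilt.py; python3 -c "
from h import *
to(.472,.282,.1,77.7)"
```

```text
10099 [-0.10935282 -0.03997447] [0.42581123 0.25945134 0.03746789] [0.49874986 0.31039358 0.07420883] [ 0.47273752  0.28230111 -0.00052408] [ 0.01701963 -0.13958657  3.9829963 ] 2.0266110822558403
t 12.6 tcp [ 0.4727  0.2823 -0.0005] yaw_y 77.72 open 0.06235841224972035 shift [  0.06  -0.05 -10.05] turn 0.02
```

The module is flat and released. I'll retreat straight up and check.

carry_out --moves '[[0.45,[0,0,-1],0],[0.45,[0,0,-3],0],[0.45,[0,0,-7],0],[0.45,[0,0,-11],0],[0.45,[0,0,-15],0]]'

```text
time: 13.02
eef_pos: [0.4719, 0.282, 0.1513]
orientation: [-0.0, 0.107, 0.994, -0.0]
force: [0.5, -0.7, -0.2]
opening: 0.0622
gripper_force: 0.0
```

carry_out --moves '[[0.45,[1.5,0,-3],0],[0.45,[3,0,-5],0],[0.45,[3,0,-5],0]]'

```text
time: 13.27
eef_pos: [0.4427, 0.2896, 0.205]
orientation: [0.002, 0.107, 0.994, 0.002]
force: [-0.2, 0.5, 0.3]
opening: 0.0619
gripper_force: 0.0
```

```bash
python3 tilt.py
python3 - <<'E'
from h import *
s,im,d=look('wrist'); s2,im2,d2=look('scene'); cv2.imwrite('pics/fin.png',np.hstack([cv2.resize(im,(400,300)),cv2.resize(im2,(400,300))])[...,::-1])
E
```

```text
1852 [-0.02346774  0.02516251] [0.42558349 0.25641143 0.03729669] [0.50941541 0.30956568 0.04208114] [0.44266407 0.28959858 0.20504064] [-0.19990592  0.52995286  0.25541816] 0.0
```

View pics/fin.png

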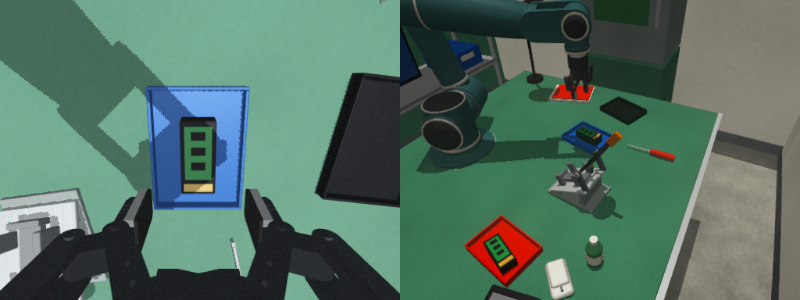

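The module lies flat in the blue tray (198,155), green face up. The magnifier is raised (610,140) and nothing else has moved.

```bash
python3 -c "
from bench import robot
print(robot.close_job())"
```

```text
the job is handed in; nothing more can be done
None
```

The job is handed in: the magnifier is up at its raised stop, the module lies flat and green face up in the blue tray, and nothing else looks moved in the last pictures; no verdict came back.

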